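Trip the hidden catch of the gauge cabinet

TASK

The sprung tray of the grey gauge cabinet is locked. Take the yellow screwdriver from the wooden rack, push its blade straight down through the red-ringed hole in the cabinet's top to trip the hidden catch so that the tray springs open, then stand the screwdriver back in a free hole of the rack, leaving the tray open.

Things in the scene. Friction and masses are not known exactly. Their poses are not given: they have to be found in the camera images.
- yellow_grip (a point): yellow screwdriver, standing blade down in the rack, 90 g. Point on its axis in the handle, the place to grip: the round wavy handle (28 mm thick at most) reaches 32 mm above it and 54 mm below it; below that a round steel blade, 6 mm thick, its tip 152 mm below the point. The point's own y axis points up along the tool. The blue screwdriver's blade is too short for the job.
- rack_top (a point): fixed wooden rack, 160 x 56 x 120 mm high. Point: top of its 60 mm thick block, at the mouth of the middle hole; z up. Three square through holes, 16 mm wide, at -50, 0, +50 mm along the point's x. Yellow stands in one outer hole, blue in the other, handles on top. Mind the bearing tower to the rack's right, 0.68 m tall (x 0.26 to 0.42, y -0.12 to 0.04): pass with the arm drawn back.
- access_hole (a point): grey gauge cabinet, 110 mm high, 110 mm wide (y), fixed. Point: centre of the red-ringed hole (22 mm wide) in its flat top, at the top face; z up, x from front to back: front 150 mm to -x, back 55 mm to +x. Straight below, 76 mm under the top, is the sprung catch plate, 32 mm wide: it frees the tray at about 8 mm of push, goes down 20 mm at most (2 to 6 N) and springs back.
- tray (a joint): the blue tray in the cabinet's front, in m: 0 locked shut, 0.075 fully sprung open. Once the catch is tripped a spring drives it out along the cabinet's -x (to the robot's left) and holds it open.
Things that resemble listed ones, but are neither listed nor needed, are in the scene too. There is more than one size of the part that bears rack_top; the job needs the larger.

How it is judged:
By the outcome, as a careful person would: the job done as asked, in the order asked, and still so for the second after the job is handed in, with the robot touching nothing.
It also fails if it takes over 62 s, if anything falls off the work surface, if the arm or the gripper's body presses on something with over 40 N, if the wrist force passes 120 N, or if a joint passes its speed limit or range.

ROBOT

A 6-joint arm with a two-finger parallel gripper is mounted at the origin on a cart in front of the work surface, level with it; the furniture and walls round the work are solid. World frame = base frame: x ahead of the robot, y to its left, z up, the work surface at z = 0. Lengths are in m, angles in degrees, forces in N, time in s.
With the tool pointing down it reaches from about 0.35 to 0.875 m from the base axis. Payload 4.2 kg.
Tool frame: the origin (TCP) lies midway between the tips of the shut fingers; the grasp point (between the pads) lies 19 mm behind it; z points along the fingers, y is the direction in which the jaws open and shut (so a half turn about z gives the same grasp; the last joint's range is limited). The gripper opens to 87 mm and grips with 3 to 60 N. Pads are 19 mm wide; open, the fingers measure 117 mm over their backs; the gripper's body (75 mm by 190 mm) begins 51 mm behind the grasp point.
Start: joints at [82.598, 22.042, 0.453, 0, -68.411, -14.817], TCP at [0.236, 0.579, 0.223] pointing down, gripper open.
Joint ranges: [-179.83, 179.83], [-69.29, 118.12], [-61.27, 80.66], [-181.25, 117.63], [-171.15, -9.14], [-177.46, 177.46]. Speed limits (degrees/s): [159.86, 159.86, 180, 180, 180, 180].

INTERFACE

Orientations are given as a 3x3 rotation matrix whose columns are the frame's x, y, z axes.
In Python, from station import sense, capture, finish_job gives the robot as it stands. The module is installed in compiled form; this text tells all that it offers.
- The arm moves only by the shell command python3 -m jog 'ROWS' [OPENING]. ROWS is JSON, a list of rows, each a list of 6 numbers: the shift along the tool's x, y, z in cm, then the turn, a rotation vector about the tool's x, y, z in degrees. In form: [[dx, dy, dz, wx, wy, wz], ...]. A call has exactly 5 rows; each row shifts and turns the commanded pose from where the row before left it, along the tool's axes as they then stand; what a row does not reach is not made up. A row lasts 1/12 s, in which the tool goes at most 41.7 mm and 7.16 degrees, less where a joint would pass 70% of its speed; a pose out of reach is approached as far as the arm can. A call is refused whole if a number of a shift passes 4.17 or a number of a turn 7.16, either way. A call with a gripper value outside its range is refused whole. OPENING is the finger opening in cm, from 0 to 8.7, set as the call begins (- or left out, the last holds). The fingers move at their own pace and stop on an object; the grip force is fixed at half the most. Time passes only in rows, so rows that do not move let the fingers close, or fill a call up. It gives the time, the measured TCP pose, the force and the opening at its end, in the units of the state.
- sense(): the state, without advancing time (a new reading comes with each control period).
- capture(name): name is "scene" or "top"; returns a dict with "frame" (480x640x3 uint8, red, green, blue), "fx", "fy", "cx", "cy" (pixels), "world_to_cam" (4x4, takes a point from world to camera coordinates). Camera axes: x right, y up, looking along -z (the intrinsics and any distortion apply to the point x, -y, -z); pixel columns grow to the right and rows downward; lengths in m; the calibration is good to about 2 mm. A picture is of the moment at which its call begins. There is no depth.
- finish_job(): hands the job in, once; it reports no verdict.
The state is a dict: "time_s": time; "joints": joint angles; "joint_velocities": joint speeds; "effort": joint torques, N m; "tcp_pos": TCP position; "ee_rot": TCP orientation; "wrist_force": force on the tool from outside, world axes, zero at the start; "moment": the same for the moment, N m; "gripper_width": opening from 0.0 (shut) to 1.0 (fully open).
Only numpy, scipy, OpenCV 4.12 (cv2) and the standard library are available. Lean on these libraries where they do the work, as an engineer would, in place of code of your own. Each camera call takes 0.05 s, during which the arm holds its last target.

## Working session

There is one attempt and no reset: what is moved stays moved. The work goes in short steps, Python scripts to look and compute and a shell command to move; the robot and the scene stay as the last step left them, time stands still between calls to the robot, and variables do not carry over. Pictures are saved under pics/ and viewed, and the job is handed in when it is done.

```bash
mkdir -p pics
cat > h.py <<'E'
import numpy as np, cv2
from station import sense, capture
def cap(name,fn):
    c=capture(name); cv2.imwrite('pics/'+fn+'.png',cv2.cvtColor(c['frame'],cv2.COLOR_RGB2BGR)); np.save('pics/'+fn+'.npy',c,allow_pickle=True); return c
def load(fn): return np.load('pics/'+fn+'.npy',allow_pickle=True).item()
def ray(c,u,v):
    W=np.array(c['world_to_cam']); R=W[:3,:3]; t=W[:3,3]
    d=np.array([(u-c['cx'])/c['fx'],-(v-c['cy'])/c['fy'],-1.0])
    d=R.T@d; return -R.T@t, d/np.linalg.norm(d)
def onz(c,u,v,z):
    o,d=ray(c,u,v); return o+d*(z-o[2])/d[2]
def proj(c,p):
    W=np.array(c['world_to_cam']); q=W[:3,:3]@np.array(p)+W[:3,3]
    return c['cx']+c['fx']*q[0]/-q[2], c['cy']+c['fy']*(-q[1])/-q[2]
def tri(c1,p1,c2,p2):
    o1,d1=ray(c1,*p1);o2,d2=ray(c2,*p2)
    A=np.stack([d1,-d2],1); s=np.linalg.lstsq(A,o2-o1,rcond=None)[0]
    a=o1+d1*s[0]; b=o2+d2*s[1]; return (a+b)/2, np.linalg.norm(a-b)
E
python3 - <<'E'
from h import *
for n in ['scene','top']:
    c=cap(n,n+'0'); print(n,c.keys(),c['fx'],c['fy'],c['cx'],c['cy'],ray(c,c['cx'],c['cy']))
print(sense())
E
```

```text
scene dict_keys(['frame', 'fx', 'fy', 'cx', 'cy', 'world_to_cam']) 458.4352931089652 458.4352931089652 316.3783084933182 235.39880202773793 (array([ 0.0615214 , -0.10562503,  0.76846314]), array([ 0.51398381,  0.43436832, -0.73969237]))
top dict_keys(['frame', 'fx', 'fy', 'cx', 'cy', 'world_to_cam']) 502.3315894650494 502.3315894650494 323.80642204911516 244.92292804239915 (array([0.43708882, 0.29560351, 0.98706485]), array([ 0.07007028, -0.03740833, -0.99684039]))
{'time_s': 0.1, 'joints': array([ 8.25985521e+01,  2.20853372e+01,  3.88630487e-01, -2.39637929e-02,
       -6.84117576e+01, -1.48176703e+01]), 'joint_velocities': array([ 0.06778824, -0.11096289,  0.21144303,  0.21352542, -0.07314009,
       -0.00594534]), 'effort': array([-5.23867202e-04, -3.91692245e+01,  1.87933213e+01,  4.23186645e+00,
        1.34529074e-02, -7.18436127e-05]), 'tcp_pos': array([0.2361203 , 0.57810704, 0.22159021]), 'ee_rot': array([[ 9.25686149e-01, -3.78291895e-01, -6.29528660e-04],
       [-3.78292403e-01, -9.25684352e-01, -1.82715639e-03],
       [ 1.08453624e-04,  1.92951927e-03, -9.99998133e-01]]), 'wrist_force': array([0.06953468, 0.04613885, 0.03124902]), 'moment': array([ 0.08052182, -0.03624569, -0.04112408]), 'gripper_width': 1.002334839405169}
```

View pics/scene0.png

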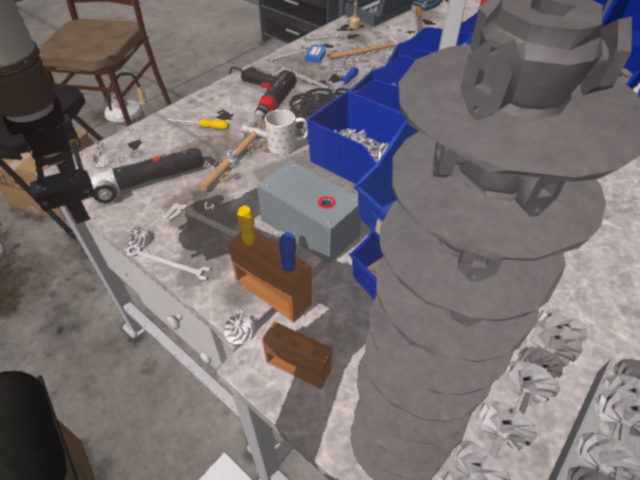

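View pics/top0.png

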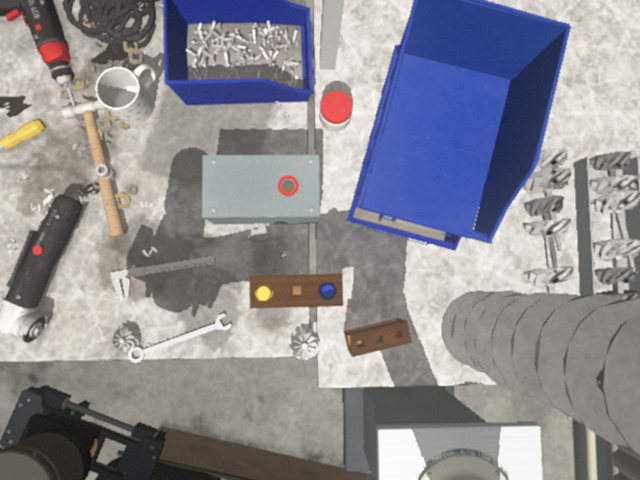

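The scene view shows the larger rack at (270,262) with the yellow handle at (245,225) and blue at (288,252), and the smaller rack at (298,355). The cabinet's red ring is at (326,202). In the top view the rack is at (296,291), yellow at (263,293), blue at (328,291), the free hole at (296,290) and the ring at (288,186).

Lookalikes:
- **Yellow things:** the handle in the rack (top 263,293) against the yellow screwdriver lying at (22,134). I choose the one standing in the rack.
- **Racks:** larger (296,291) against smaller (378,337). I choose the larger.
- **Red things:** the ring (288,186) against the red cap (336,105). I choose the ring.

Run:
```python
from h import *
s=load('scene0');t=load('top0')
def masks(c):
    h=cv2.cvtColor(c['frame'],cv2.COLOR_RGB2HSV)
    return dict(yel=cv2.inRange(h,(22,150,110),(32,255,255)),red=cv2.inRange(h,(0,150,100),(6,255,255))|cv2.inRange(h,(172,150,100),(180,255,255)),
      blue=cv2.inRange(h,(105,130,40),(125,255,255)),wood=cv2.inRange(h,(3,90,30),(17,230,200)))
for n,c in(('s',s),('t',t)):
    for k,m in masks(c).items():
        cnt,_=cv2.findContours(m,cv2.RETR_EXTERNAL,cv2.CHAIN_APPROX_NONE)
        for q in cnt:
            if cv2.contourArea(q)>40:
                x=cv2.minAreaRect(q); print(n,k,int(cv2.contourArea(q)),np.round(x[0],1),np.round(x[1],1),round(x[2],1),cv2.boundingRect(q), np.round(cv2.minEnclosingCircle(q)[0],1))
a=cv2.resize(cv2.cvtColor(s['frame'],4)[170:330,200:400],None,fx=4,fy=4,interpolation=2)
a=a[:600]
cv2.imwrite('pics/cs.png',a)
b=cv2.resize(cv2.cvtColor(t['frame'],4)[150:320,190:360],None,fx=3.5,fy=3.5,interpolation=2)
cv2.imwrite('pics/ct.png',b)
```

```text
s yel 292 [245.  224.5] [37.3 13. ] 87.0 (238, 206, 15, 38) [245.5 224.5]
s yel 153 [213. 124.] [ 8. 26.] 90.0 (200, 120, 27, 9) [213.  123.5]
s red 132 [326. 202.] [10. 16.] 90.0 (318, 197, 17, 11) [326.  201.5]
s red 119 [268.2 102. ] [15.3 10.8] 33.7 (260, 96, 16, 14) [267.5 102.9]
s blue 386 [287.3 251.5] [37.3 13.7] 85.2 (280, 233, 15, 38) [287.5 251.5]
s blue 89 [349.8  74.7] [ 6.4 18.4] 45.0 (342, 68, 16, 15) [349.  74.]
s blue 80 [314.5  54. ] [14. 17.] 90.0 (306, 47, 18, 15) [314.5  53.5]
s blue 11475 [355.2 150.5] [109.  277.2] 14.3 (307, 28, 135, 271) [406.5 163.5]
s blue 299 [466.9  29.1] [12.9 33.7] 14.0 (457, 14, 20, 31) [466.5  29. ]
s blue 1188 [620.5  43.5] [87. 37.] 90.0 (602, 0, 38, 88) [625.5  42.7]
s wood 421 [ 77.4 454.9] [54.7 14.7] 70.0 (62, 431, 31, 49) [ 77. 455.]
s wood 2651 [296.7 353.6] [74.2 40.7] 26.6 (263, 322, 69, 67) [297. 355.]
s wood 4021 [269.9 271.7] [102.7  55. ] 35.2 (228, 230, 84, 92) [266.5 276.5]
s wood 53 [ 58. 212.] [14.1  5.7] 45.0 (52, 207, 12, 11) [ 57.5 212.5]
s wood 735 [ 17.2 196.3] [67.2 19.8] 45.0 (0, 166, 48, 49) [ 23.5 190. ]
s w
[... 667 characters left out ...]
 8.] 90.0 (33, 246, 9, 9) [ 37.  249.5]
t red 262 [288. 185.] [18. 18.] 90.0 (279, 176, 19, 19) [287.8 185.3]
t red 722 [336.  106.5] [30.4 30.4] 45.0 (321, 91, 31, 32) [336.  106.6]
t red 436 [53.5 52.2] [21.6 28.1] 81.5 (39, 42, 30, 23) [53.5 54.5]
t red 89 [13.7 13.9] [ 7.8 16.8] 65.6 (5, 9, 19, 11) [14.  14.5]
t blue 104 [327.8 289.8] [12.  11.3] 45.0 (321, 284, 13, 13) [327.4 290.1]
t blue 37582 [460.8 122.6] [167.2 248.7] 15.3 (348, 0, 222, 249) [458.  122.5]
t blue 14442 [237.7  50.8] [103.9 147.8] 89.1 (163, 0, 150, 104) [237.5  46.5]
t wood 1297 [378.  336.4] [25.5 62.3] 76.0 (346, 319, 66, 37) [378.5 336. ]
t wood 2678 [295.7 290.3] [31.1 91. ] 88.9 (250, 274, 92, 33) [295.5 290. ]
```

View pics/cs.png

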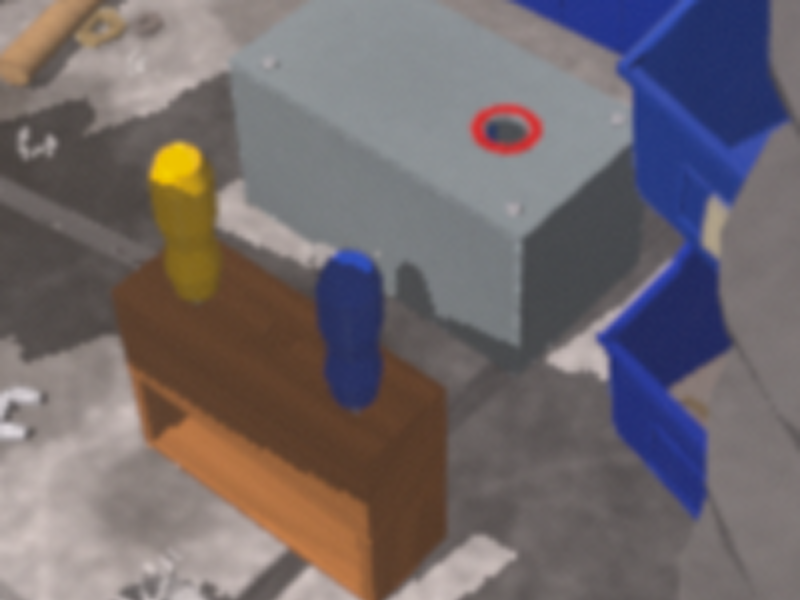

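View pics/ct.png

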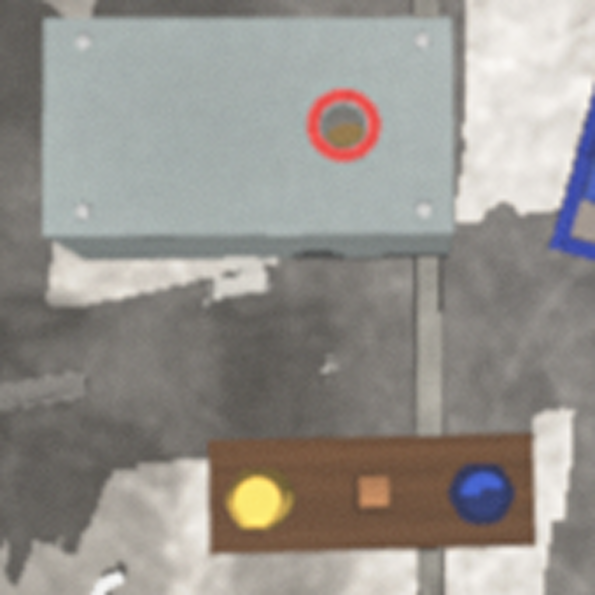

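The crops confirm the choices: yellow stands in the larger rack's left hole, the middle hole is free, and the red ring is on the grey cabinet. Next I triangulate.

Run:
```python
from h import *
s=load('scene0');t=load('top0')
np.set_printoptions(precision=4,suppress=True)
S=lambda x,y:(200+x/4,170+y/4); T=lambda x,y:(190+x/3.5,150+y/3.5)
P=[('ring',(326,202),(287.8,185.3)),('rackL back?',S(118,290),T(211,551)),('rack R bk',S(445,392),T(532,434)),('rack R fr',S(372,470),T(534,543)),
('ytop',S(180,157),T(257,502)),('btop',S(350,260),T(482,490))]
for n,a,b in P: print(n,*tri(s,a,t,b))
print('hole',onz(t,*T(374,491),.12), 'rack c',onz(t,295.7,290.3,.12))
cor=[onz(t,*T(*q),.12) for q in [(209,440),(532,434),(534,543),(211,551)]]; print(np.array(cor), np.mean(cor,0))
print('ybot in scene',onz(s,*S(196,299),.12)); print('ytop at .206',onz(t,*T(257,502),.206),onz(s,*S(180,157),.206))
print('ring .11',onz(t,287.8,185.3,.11),onz(s,326,202,.11))
for q in [(43,18),(452,18),(452,235),(43,235)]: print('cab',onz(t,*T(*q),.11))
```

```text
ring [0.6039 0.3254 0.1106] 0.0017629644701101536
rackL back? [0.3927 0.3898 0.1191] 0.0010679890770787916
rack R bk [0.4473 0.2322 0.1176] 0.0004049012072518986
rack R fr [0.3945 0.2309 0.1147] 0.0024106589811303558
ytop [0.4184 0.36   0.2064] 0.0011144864259287266
btop [0.4218 0.2613 0.2067] 0.0003397400598969413
hole [0.4204 0.3104 0.12  ] rack c [0.4204 0.3124 0.12  ]
[[0.4464 0.3909 0.12  ]
 [0.4474 0.2323 0.12  ]
 [0.3939 0.2321 0.12  ]
 [0.3923 0.39   0.12  ]] [0.42   0.3113 0.12  ]
ybot in scene [0.4124 0.3565 0.12  ]
ytop at .206 [0.4179 0.3604 0.206 ] [0.419 0.36  0.206]
ring .11 [0.6047 0.3248 0.11  ] [0.6037 0.3263 0.11  ]
cab [0.6592 0.4744 0.11  ]
cab [0.6584 0.2689 0.11  ]
cab [0.5478 0.2703 0.11  ]
cab [0.5494 0.474  0.11  ]
```

```bash
cat >> h.py <<'E'
from scipy.spatial.transform import Rotation as Ro
def togo(p):
    q=sense(); R=q['ee_rot']; d=R.T@(np.array(p)-q['tcp_pos'])*100
    Rt=np.array([[1,0,0],[0,-1,0],[0,0,-1.]])
    print('t',round(q['time_s'],2),'tcp',np.round(q['tcp_pos'],4),'F',np.round(q['wrist_force'],1),'w',round(q['gripper_width'],3),'\n shift cm',np.round(d,2),'turn',np.round(Ro.from_matrix(R.T@Rt).as_rotvec(degrees=True),2))
E
python3 -m jog '[[0,0,-1,0,0,-4.5],[0,0,-1,0,0,-4.5],[0,0,-1,0,0,-4.5],[0,0,-1,0,0,-4.5],[0,0,-1,0,0,-4.2]]' 8.7
python3 -c "
from h import *
togo([.4185,.36,.27])"
```

```text
time_s: 0.52
tcp_pos: [0.2362, 0.5783, 0.2724]
ee_rot: [[1.0, 0.003, -0.0], [0.003, -1.0, -0.001], [-0.0, 0.001, -1.0]]
wrist_force: [0.0, -1.0, 0.2]
gripper_width: 1.0
t 0.52 tcp [0.2362 0.5783 0.2724] F [ 0.  -1.   0.2] w 1.0 
 shift cm [18.16 21.89  0.25] turn [0.07 0.03 0.19]
```

```bash
python3 -m jog '[[1.5,2,0,0,0,0],[2.4,2.9,0,0,0,0],[2.4,2.9,0,0,0,0],[2.4,2.9,0,0,0,0],[2.4,2.9,0,0,0,0]]'
python3 -m jog '[[2.4,2.9,0,0,0,0],[2.4,2.9,0,0,0,0],[1.5,1.8,0,0,0,0],[0.7,0.7,0,0,0,0],[0,0,0,0,0,0]]'
python3 -c "
from h import *
togo([.4185,.36,.155])
cap('scene','s1');cap('top','t1')"
```

```text
time_s: 0.93
tcp_pos: [0.3477, 0.4409, 0.2721]
ee_rot: [[1.0, 0.0, -0.001], [0.0, -1.0, -0.001], [-0.001, 0.001, -1.0]]
wrist_force: [0.7, 0.9, 0.1]
gripper_width: 1.003
time_s: 1.35
tcp_pos: [0.4183, 0.3579, 0.2722]
ee_rot: [[1.0, -0.004, -0.0], [-0.004, -1.0, -0.001], [-0.0, 0.001, -1.0]]
wrist_force: [-0.1, 0.5, -0.3]
gripper_width: 0.997
t 1.35 tcp [0.4183 0.3579 0.2722] F [-0.1  0.5 -0.3] w 0.997 
 shift cm [ 0.03 -0.22 11.72] turn [ 0.03  0.02 -0.2 ]
```

View pics/s1.png

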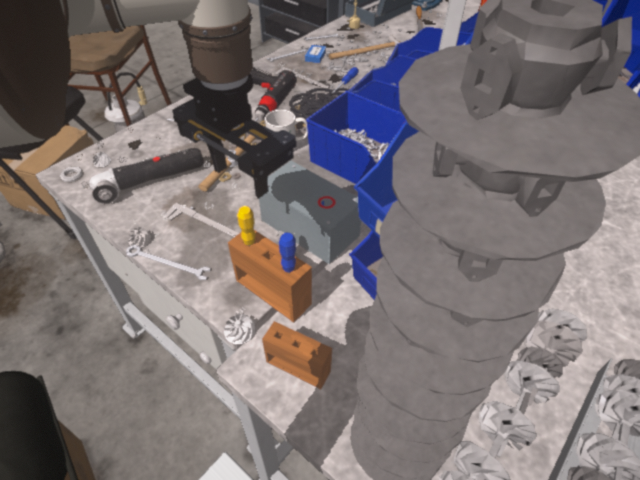

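```bash
python3 -c "
from h import *
s=load('s1')
print(proj(s,[.4183,.3579,.272]),proj(s,[.4183,.3579+.0435,.272]),proj(s,[.4183,.3579-.0435,.272]),proj(s,[.4185,.36,.206]))
a=cv2.cvtColor(s['frame'],4)[70:320,170:370];cv2.imwrite('pics/c2.png',cv2.resize(a,None,fx=2.4,fy=2.4,interpolation=2))"
```

```text
(np.float64(240.9164119656152), np.float64(181.2995377260969)) (np.float64(223.00198312450433), np.float64(170.28167260090336)) (np.float64(259.75435675760923), np.float64(192.88539049287488)) (np.float64(244.77329016372823), np.float64(209.4192869833524))
```

View pics/c2.png

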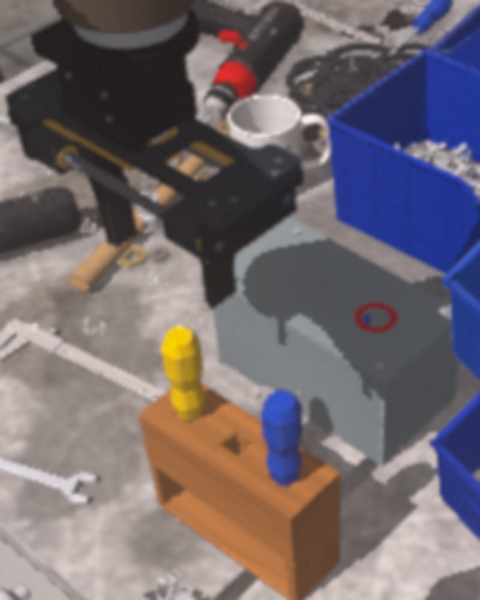

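```bash
python3 -m jog '[[0,-0.2,1.5,0,0,-0.2],[0,0,2.5,0,0,0],[0,0,2.5,0,0,0],[0,0,2,0,0,0],[0,0,1.2,0,0,0]]'
python3 -m jog '[[0,0,1,0,0,0],[0,0,0.7,0,0,0],[0,0,0.3,0,0,0],[0,0,0,0,0,0],[0,0,0,0,0,0]]'
python3 -c "
from h import *
togo([.4185,.36,.155])
s=cap('scene','s2');cap('top','t2')
a=cv2.cvtColor(s['frame'],4)[70:320,170:370];cv2.imwrite('pics/c3.png',cv2.resize(a,None,fx=2.4,fy=2.4,interpolation=2))"
```

```text
time_s: 1.87
tcp_pos: [0.4153, 0.3619, 0.1727]
ee_rot: [[1.0, 0.005, -0.003], [0.005, -1.0, -0.003], [-0.003, 0.003, -1.0]]
wrist_force: [-0.5, -0.3, -0.4]
gripper_width: 1.004
time_s: 2.28
tcp_pos: [0.4174, 0.3622, 0.1562]
ee_rot: [[1.0, 0.004, 0.001], [0.004, -1.0, 0.001], [0.001, -0.001, -1.0]]
wrist_force: [0.4, -0.6, -0.4]
gripper_width: 0.996
t 2.28 tcp [0.4174 0.3622 0.1562] F [ 0.4 -0.6 -0.4] w 0.996 
 shift cm [0.11 0.22 0.12] turn [-0.05 -0.05  0.22]
```

View pics/c3.png

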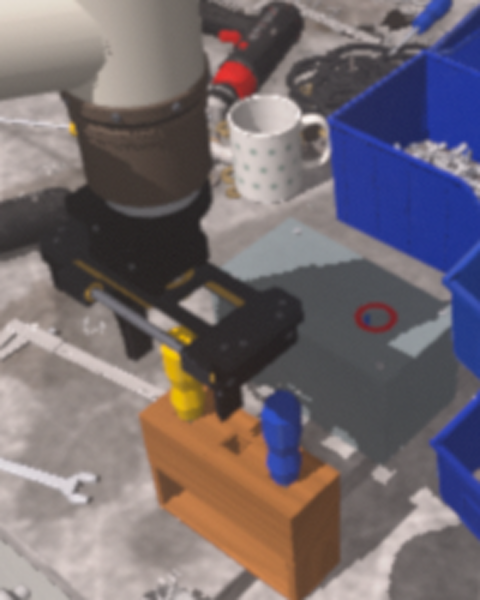

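```bash
python3 -m jog '[[0.1,0.2,0.1,0,0,0],[0,0,0,0,0,0],[0,0,0,0,0,0],[0,0,0,0,0,0],[0,0,0,0,0,0]]' 2.0
python3 -m jog '[[0,0,0,0,0,0],[0,0,0,0,0,0],[0,0,0,0,0,0],[0,0,0,0,0,0],[0,0,0,0,0,0]]' 0
python3 -m jog '[[0,0,0,0,0,0],[0,0,0,0,0,0],[0,0,0,0,0,0],[0,0,0,0,0,0],[0,0,0,0,0,0]]'
python3 -c "
from h import *
togo([.4185,.36,.155])"
```

```text
time_s: 2.8
tcp_pos: [0.4183, 0.3595, 0.1547]
ee_rot: [[1.0, 0.003, 0.0], [0.003, -1.0, 0.0], [0.0, -0.0, -1.0]]
wrist_force: [0.1, 0.0, -0.9]
gripper_width: 0.703
time_s: 3.22
tcp_pos: [0.4183, 0.3597, 0.1546]
ee_rot: [[1.0, 0.003, 0.0], [0.003, -1.0, 0.0], [0.0, -0.0, -1.0]]
wrist_force: [1.2, 0.5, -0.3]
gripper_width: 0.326
time_s: 3.63
tcp_pos: [0.4183, 0.3596, 0.1546]
ee_rot: [[1.0, 0.003, 0.0], [0.003, -1.0, 0.0], [0.0, -0.0, -1.0]]
wrist_force: [0.8, 0.3, -0.2]
gripper_width: 0.316
t 3.63 tcp [0.4183 0.3596 0.1546] F [ 0.8  0.3 -0.2] w 0.316 
 shift cm [ 0.02 -0.04 -0.04] turn [-0.   -0.01  0.19]
```

```bash
python3 -m jog '[[0,0,-0.5,0,0,0],[0,0,-1.5,0,0,0],[0,0,-2.5,0,0,0],[0,0,-3,0,0,0],[0,0,-3,0,0,0]]'
python3 -m jog '[[0,0,-2,0,0,0],[0,0,-1,0,0,0],[0,0,-0.5,0,0,0],[0,0,0,0,0,0],[0,0,0,0,0,0]]'
python3 -c "
from h import *
togo([.604,.3255,.29])
s=cap('scene','s3');t=cap('top','t3')
a=cv2.cvtColor(s['frame'],4)[50:300,170:370];b=cv2.cvtColor(t['frame'],4)[130:330,190:350]
cv2.imwrite('pics/c4.png',np.hstack([cv2.resize(a,(400,500),interpolation=2),cv2.resize(b,(400,500),interpolation=2)]))"
```

```text
time_s: 4.05
tcp_pos: [0.4178, 0.3589, 0.2603]
ee_rot: [[1.0, 0.003, -0.001], [0.003, -1.0, -0.002], [-0.001, 0.002, -1.0]]
wrist_force: [0.4, 0.1, -0.5]
gripper_width: 0.313
time_s: 4.47
tcp_pos: [0.4176, 0.359, 0.293]
ee_rot: [[1.0, 0.003, -0.002], [0.003, -1.0, -0.002], [-0.002, 0.002, -1.0]]
wrist_force: [-0.4, -0.2, -1.2]
gripper_width: 0.317
t 4.47 tcp [0.4176 0.359  0.293 ] F [-0.4 -0.2 -1.2] w 0.317 
 shift cm [18.63  3.41  0.27] turn [0.11 0.12 0.17]
```

View pics/c4.png

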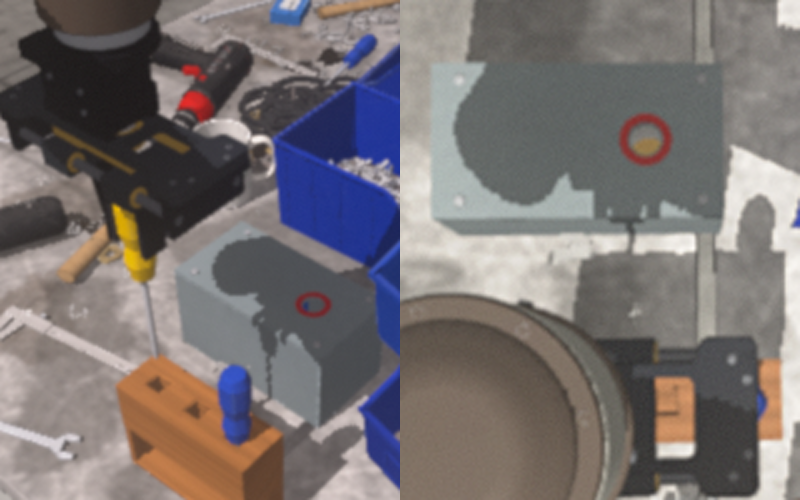

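```bash
python3 -c "
from h import *
s=load('s3')
a=cv2.cvtColor(s['frame'],4)[140:240,215:275];cv2.imwrite('pics/c5.png',cv2.resize(a,None,fx=6,fy=6,interpolation=2))
for z in(.156,.16,.164): print(proj(s,[.4176,.359,z]))
print(onz(s,248.5,228.5,.16), proj(s,[.4176,.359,.258]))"
```

```text
(np.float64(247.9649419954021), np.float64(229.48749512044645))
(np.float64(247.7219109842889), np.float64(227.9885389531773))
(np.float64(247.47715133695476), np.float64(226.47892097813116))
[0.4176208  0.35699606 0.16      ] (np.float64(241.17842337053776), np.float64(187.6298988390883))
```

View pics/c5.png

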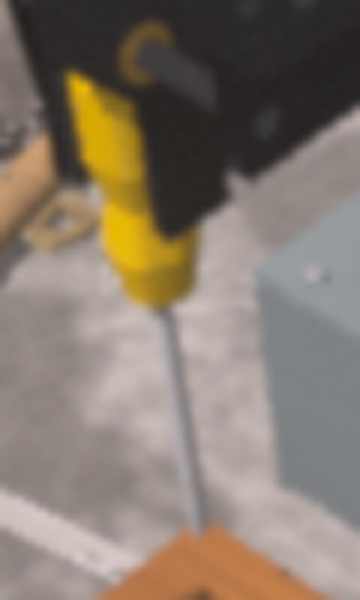

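```bash
python3 -m jog '[[1,0,0,0,0,0],[2.2,0.4,0,0,0,0],[2.6,0.6,0,0,0,0],[2.6,0.6,0,0,0,0],[2.6,0.6,0,0,0,0]]'
python3 -m jog '[[2.6,0.6,0,0,0,0],[2.2,0.4,0,0,0,0],[1.6,0.2,0,0,0,0],[0.8,0,0,0,0,0],[0.4,0,0,0,0,0]]'
python3 -m jog '[[0,0,0,0,0,0],[0,0,0,0,0,0],[0,0,0,0,0,0],[0,0,0,0,0,0],[0,0,0,0,0,0]]'
python3 -c "
from h import *
togo([.604,.3255,.29])
s=cap('scene','s4');t=cap('top','t4')
a=cv2.cvtColor(s['frame'],4)[120:220,275:375];b=cv2.cvtColor(t['frame'],4)[100:300,190:390]
cv2.imwrite('pics/c6.png',np.hstack([cv2.resize(a,(400,400),interpolation=2),cv2.resize(b,(400,400),interpolation=2)]))"
```

```text
time_s: 4.98
tcp_pos: [0.5298, 0.3374, 0.2934]
ee_rot: [[1.0, 0.004, -0.001], [0.004, -1.0, -0.001], [-0.001, 0.001, -1.0]]
wrist_force: [-0.6, 0.5, -0.8]
gripper_width: 0.315
time_s: 5.4
tcp_pos: [0.6056, 0.3255, 0.2926]
ee_rot: [[1.0, 0.002, -0.002], [0.002, -1.0, -0.002], [-0.002, 0.002, -1.0]]
wrist_force: [0.2, 0.4, -1.7]
gripper_width: 0.318
time_s: 5.82
tcp_pos: [0.6037, 0.3265, 0.2952]
ee_rot: [[1.0, 0.004, 0.001], [0.004, -1.0, 0.001], [0.001, -0.001, -1.0]]
wrist_force: [0.1, 0.1, -1.5]
gripper_width: 0.32
t 5.82 tcp [0.6037 0.3265 0.2952] F [ 0.1  0.1 -1.5] w 0.32 
 shift cm [0.03 0.1  0.52] turn [-0.03 -0.03  0.24]
```

View pics/c6.png

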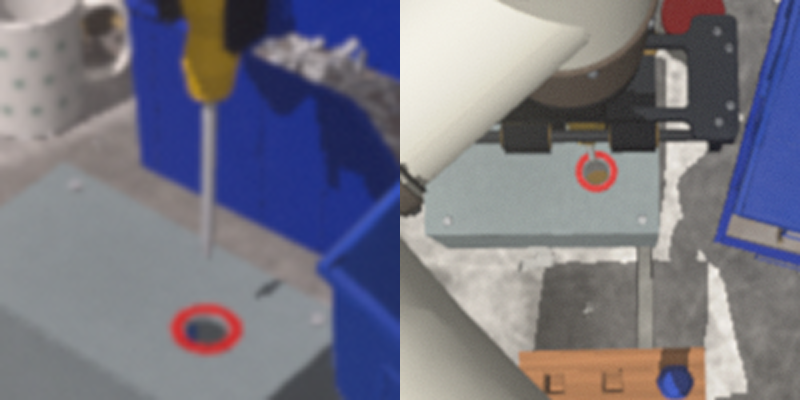

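```bash
python3 -c "
from h import *
s=load('s4');t=load('t4')
print(onz(s,326.8,183.8,.162),proj(s,[.6037,.3265,.162]))
for z in (.1,.2,.3): print(onz(t,372,137,z),onz(t,359,137,z), onz(t,336,106,z),onz(t,313,103,z))
"
```

```text
[0.60250647 0.32432196 0.162     ] (np.float64(326.33438790084483), np.float64(183.02923986227995))
[0.69385351 0.17275362 0.1       ] [0.69390553 0.19630076 0.1       ] [0.75106224 0.23702012 0.1       ] [0.75659626 0.27855028 0.1       ]
[0.66490808 0.18660265 0.2       ] [0.66495424 0.20749529 0.2       ] [0.7156676 0.2436243 0.2      ] [0.72057776 0.28047271 0.2       ]
[0.63596266 0.20045168 0.3       ] [0.63600295 0.21868982 0.3       ] [0.68027296 0.25022848 0.3       ] [0.68455926 0.28239514 0.3       ]
```

```bash
python3 -m jog '[[0.1,0,1,0,0,0],[0,0,1.5,0,0,0],[0,0,1.5,0,0,0],[0,0,1,0,0,0],[0,0,0.5,0,0,0]]'
python3 -c "
from h import *
togo([.604,.3255,.153])
s=cap('scene','s5')
a=cv2.cvtColor(s['frame'],4)[120:220,275:375];cv2.imwrite('pics/c7.png',cv2.resize(a,(600,600),interpolation=2))"
```

```text
time_s: 6.33
tcp_pos: [0.6045, 0.3256, 0.2369]
ee_rot: [[1.0, 0.003, -0.003], [0.003, -1.0, -0.002], [-0.003, 0.002, -1.0]]
wrist_force: [0.5, -0.3, -1.1]
gripper_width: 0.315
t 6.33 tcp [0.6045 0.3256 0.2369] F [ 0.5 -0.3 -1.1] w 0.315 
 shift cm [-0.02 -0.    8.39] turn [0.12 0.19 0.17]
```

View pics/c7.png

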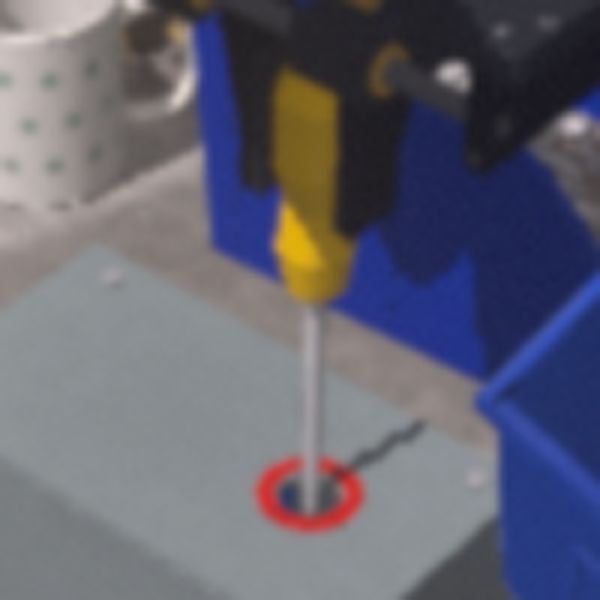

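```bash
python3 -m jog '[[0,0,0.8,0,0,0],[0,0,1.2,0,0,0],[0,0,1.5,0,0,0],[0,0,1.5,0,0,0],[0,0,0.8,0,0,0]]'
python3 -c "
from h import *
togo([.604,.3255,.153])"
```

```text
time_s: 6.8
tcp_pos: [0.6049, 0.3259, 0.18]
ee_rot: [[1.0, 0.003, -0.001], [0.003, -1.0, -0.001], [-0.001, 0.001, -1.0]]
wrist_force: [0.6, 0.0, -2.2]
gripper_width: 0.317
t 6.8 tcp [0.6049 0.3259 0.18  ] F [ 0.6  0.  -2.2] w 0.317 
 shift cm [-0.09  0.04  2.7 ] turn [0.03 0.08 0.17]
```

```bash
python3 -m jog '[[0,0,0.6,0,0,0],[0,0,0.6,0,0,0],[0,0,0.5,0,0,0],[0,0,0.4,0,0,0],[0,0,0.4,0,0,0]]'
python3 -m jog '[[0,0,0.2,0,0,0],[0,0,0,0,0,0],[0,0,0,0,0,0],[0,0,0,0,0,0],[0,0,0,0,0,0]]'
python3 -c "
from h import *
togo([.604,.3255,.153])
s=cap('scene','s6');t=cap('top','t6')
a=cv2.cvtColor(s['frame'],4)[100:260,200:400];b=cv2.cvtColor(t['frame'],4)[100:300,140:390]
cv2.imwrite('pics/c8.png',np.hstack([cv2.resize(a,(400,320),interpolation=2),cv2.resize(b,(400,320),interpolation=2)]))"
```

```text
time_s: 7.22
tcp_pos: [0.606, 0.3264, 0.1579]
ee_rot: [[1.0, 0.003, 0.002], [0.003, -1.0, 0.001], [0.002, -0.001, -1.0]]
wrist_force: [-0.4, -0.4, 2.9]
gripper_width: 0.319
time_s: 7.63
tcp_pos: [0.6057, 0.3263, 0.1551]
ee_rot: [[1.0, 0.003, 0.001], [0.003, -1.0, 0.001], [0.001, -0.001, -1.0]]
wrist_force: [0.2, 0.1, 3.0]
gripper_width: 0.319
t 7.63 tcp [0.6057 0.3263 0.1551] F [0.2 0.1 3. ] w 0.319 
 shift cm [-0.17  0.08  0.21] turn [-0.04 -0.06  0.18]
```

View pics/c8.png

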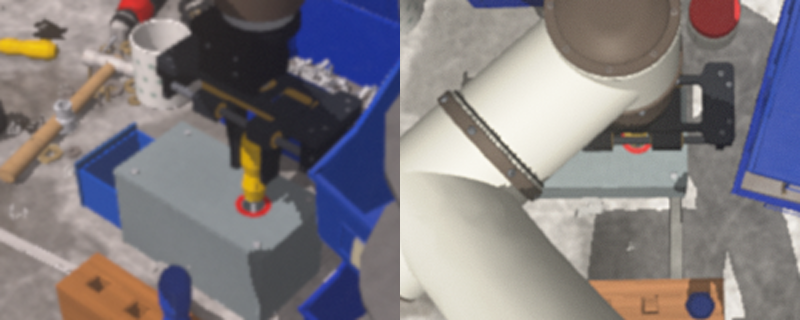

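The blue tray has sprung out at the cabinet's left end. Now I retract.

```bash
python3 -m jog '[[-0.1,0.1,-0.6,0,0,0],[0,0,-1.5,0,0,0],[0,0,-2.5,0,0,0],[0,0,-2.5,0,0,0],[0,0,-2.5,0,0,0]]'
python3 -m jog '[[0,0,-2,0,0,0],[0,0,-1.5,0,0,0],[0,0,-1,0,0,0],[0,0,0,0,0,0],[0,0,0,0,0,0]]'
python3 -c "
from h import *
togo([.4185,.36,.295])
s=cap('scene','s7');t=cap('top','t7')
b=cv2.cvtColor(t['frame'],4)[250:330,230:360]; cv2.imwrite('pics/c9.png',cv2.resize(b,None,fx=6,fy=6,interpolation=2))
a=cv2.cvtColor(s['frame'],4)[220:300,220:320]; cv2.imwrite('pics/c10.png',cv2.resize(a,None,fx=6,fy=6,interpolation=2))"
```

```text
time_s: 8.15
tcp_pos: [0.6033, 0.3246, 0.2502]
ee_rot: [[1.0, 0.003, -0.003], [0.003, -1.0, -0.002], [-0.003, 0.002, -1.0]]
wrist_force: [-0.4, -0.2, -0.8]
gripper_width: 0.319
time_s: 8.57
tcp_pos: [0.6038, 0.3251, 0.2946]
ee_rot: [[1.0, 0.003, -0.002], [0.003, -1.0, -0.0], [-0.002, 0.0, -1.0]]
wrist_force: [0.4, -0.4, -1.3]
gripper_width: 0.315
t 8.57 tcp [0.6038 0.3251 0.2946] F [ 0.4 -0.4 -1.3] w 0.315 
 shift cm [-1.852e+01 -3.550e+00 -1.000e-02] turn [0.01 0.1  0.17]
```

View pics/c9.png

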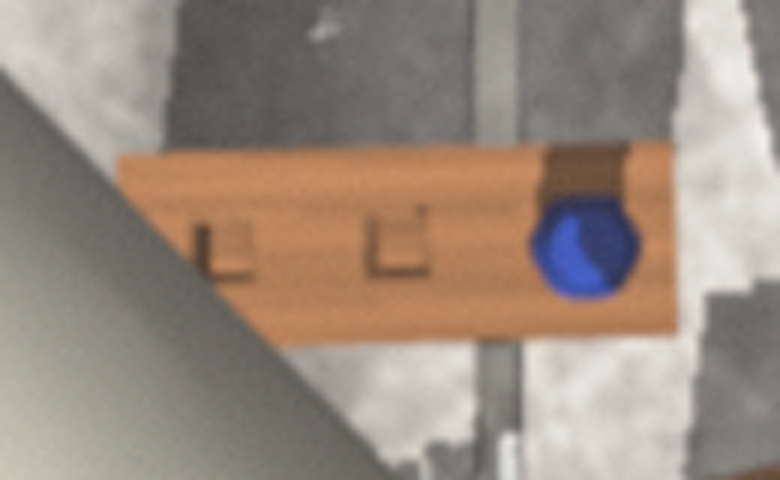

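View pics/c10.png

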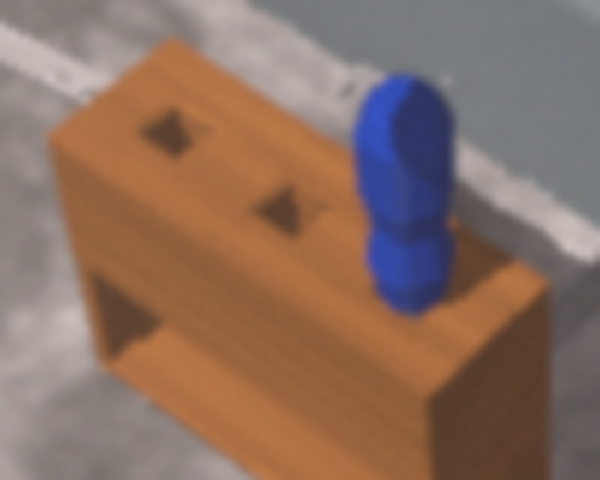

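View pics/s7.png

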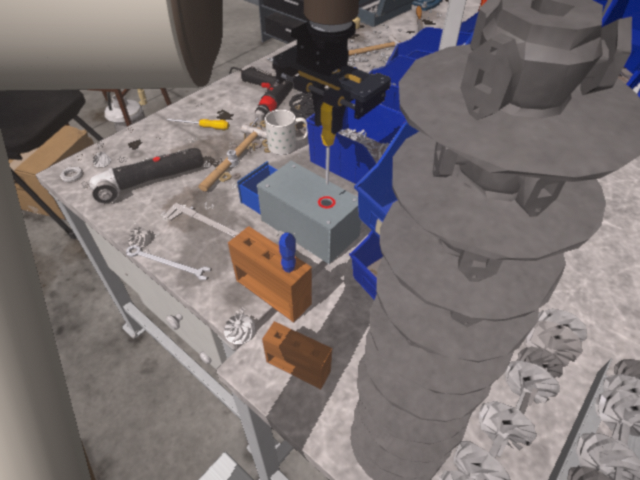

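```bash
python3 -c "
from h import *
s=load('s7');t=load('t7')
S=lambda x,y:(220+x/6,220+y/6); T=lambda x,y:(230+x/6,250+y/6)
for a,b in (((175,132),(225,250)),((290,212),(400,245))): print(onz(s,*S(*a),.12),onz(t,*T(*b),.12),tri(s,S(*a),t,T(*b)))
"
```

```text
[0.41740216 0.36124877 0.12      ] [0.41874859 0.36062016 0.12      ] (array([0.41820449, 0.36113396, 0.11946039]), np.float64(0.0014221512871967024))
[0.41722549 0.31071789 0.12      ] [0.41949329 0.31070765 0.12      ] (array([0.41883393, 0.31130616, 0.11817911]), np.float64(0.0016830040573835854))
```

```bash
python3 -m jog '[[-1,0,0,0,0,0],[-2.2,-0.4,0,0,0,0],[-2.6,-0.6,0,0,0,0],[-2.6,-0.6,0,0,0,0],[-2.6,-0.6,0,0,0,0]]'
python3 -m jog '[[-2.6,-0.6,0,0,0,0],[-2.2,-0.4,0,0,0,0],[-1.6,-0.3,0,0,0,0],[-0.8,-0.1,0,0,0,0],[-0.3,0,0,0,0,0]]'
python3 -m jog '[[0,0,0,0,0,0],[0,0,0,0,0,0],[0,0,0,0,0,0],[0,0,0,0,0,0],[0,0,0,0,0,0]]'
python3 -c "
from h import *
togo([.4185,.3605,.295])"
```

```text
time_s: 9.08
tcp_pos: [0.4927, 0.3463, 0.2936]
ee_rot: [[1.0, 0.002, -0.003], [0.002, -1.0, -0.002], [-0.003, 0.002, -1.0]]
wrist_force: [0.8, 1.1, -0.9]
gripper_width: 0.32
time_s: 9.5
tcp_pos: [0.418, 0.3604, 0.2949]
ee_rot: [[1.0, 0.005, -0.001], [0.005, -1.0, -0.001], [-0.001, 0.001, -1.0]]
wrist_force: [0.3, -1.3, -1.5]
gripper_width: 0.315
time_s: 9.92
tcp_pos: [0.4198, 0.3603, 0.2952]
ee_rot: [[1.0, 0.002, -0.0], [0.002, -1.0, -0.0], [-0.0, 0.0, -1.0]]
wrist_force: [0.9, -0.7, -0.8]
gripper_width: 0.318
t 9.92 tcp [0.4198 0.3603 0.2952] F [ 0.9 -0.7 -0.8] w 0.318 
 shift cm [-0.13 -0.02  0.02] turn [0.03 0.01 0.12]
```

Lower to just above the mouth (tip about 0.125 m) and look.

```bash
python3 -m jog '[[-0.1,0,0.8,0,0,0],[0,0,1.2,0,0,0],[0,0,1,0,0,0],[0,0,0.5,0,0,0],[0,0,0,0,0,0]]'
python3 -c "
from h import *
togo([.4185,.3605,.155])
s=cap('scene','s8')
q=sense()['tcp_pos']; print(proj(s,[.4185,.3605,.12]),proj(s,[q[0],q[1],q[2]-.133]))
a=cv2.cvtColor(s['frame'],4)[160:280,210:310]; cv2.imwrite('pics/c11.png',cv2.resize(a,None,fx=5,fy=5,interpolation=2))"
```

```text
time_s: 10.33
tcp_pos: [0.4177, 0.3598, 0.2586]
ee_rot: [[1.0, 0.003, -0.002], [0.003, -1.0, -0.003], [-0.002, 0.003, -1.0]]
wrist_force: [-0.7, -0.4, -1.3]
gripper_width: 0.319
t 10.33 tcp [0.4177 0.3598 0.2586] F [-0.7 -0.4 -1.3] w 0.319 
 shift cm [ 0.11 -0.1  10.36] turn [0.17 0.14 0.17]
(np.float64(249.86334552783293), np.float64(241.85875910226608)) (np.float64(249.43868538870368), np.float64(239.67127619046653))
```

View pics/c11.png

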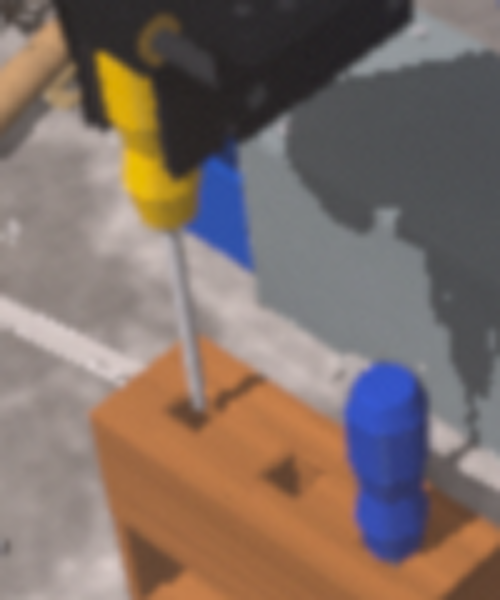

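```bash
python3 -c "
from h import *
s=load('s8')
f=lambda x,y:(210+x/5,160+y/5)
print(onz(s,*f(198,408),.1256),onz(s,*f(193,411),.12),onz(s,*f(196,410),.12))"
```

```text
[0.41555248 0.35731718 0.1256    ] [0.41635969 0.36170295 0.12      ] [0.41744275 0.36120069 0.12      ]
```

```bash
python3 -m jog '[[0.15,-0.25,0,0,0,0],[0,0,0.4,0,0,0],[0,0,0.6,0,0,0],[0,0,0.6,0,0,0],[0,0,0.6,0,0,0]]'
python3 -c "
from h import *
togo([.4185,.3605,.155])
s=cap('scene','s9')
a=cv2.cvtColor(s['frame'],4)[160:280,210:310]; cv2.imwrite('pics/c12.png',cv2.resize(a,None,fx=5,fy=5,interpolation=2))"
```

```text
time_s: 10.8
tcp_pos: [0.4196, 0.363, 0.2378]
ee_rot: [[1.0, 0.003, -0.0], [0.003, -1.0, -0.0], [-0.0, 0.0, -1.0]]
wrist_force: [-0.6, -0.1, -0.9]
gripper_width: 0.32
t 10.8 tcp [0.4196 0.363  0.2378] F [-0.6 -0.1 -0.9] w 0.32 
 shift cm [-0.11  0.24  8.28] turn [0.01 0.02 0.18]
```

View pics/c12.png

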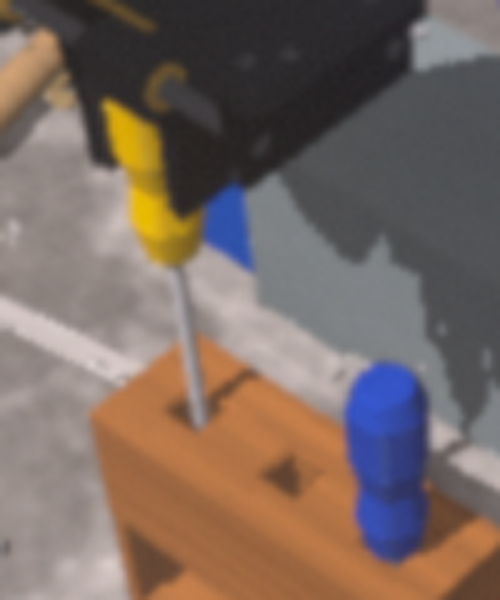

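```bash
python3 -m jog '[[0,0.1,0.6,0,0,0],[0,0,0.8,0,0,0],[0,0,0.8,0,0,0],[0,0,0.8,0,0,0],[0,0,0.6,0,0,0]]'
python3 -c "
from h import *
togo([.4185,.3605,.155])"
```

```text
time_s: 11.27
tcp_pos: [0.4194, 0.3617, 0.2012]
ee_rot: [[1.0, 0.003, -0.001], [0.003, -1.0, -0.001], [-0.001, 0.001, -1.0]]
wrist_force: [-0.2, 1.1, -1.5]
gripper_width: 0.317
t 11.27 tcp [0.4194 0.3617 0.2012] F [-0.2  1.1 -1.5] w 0.317 
 shift cm [-0.09  0.11  4.62] turn [0.06 0.06 0.17]
```

```bash
python3 -m jog '[[0,0,0.8,0,0,0],[0,0,0.8,0,0,0],[0,0,0.8,0,0,0],[0,0,0.7,0,0,0],[0,0,0.5,0,0,0]]'
python3 -m jog '[[0,0,0.4,0,0,0],[0,0,0.3,0,0,0],[0,0,0.1,0,0,0],[0,0,0,0,0,0],[0,0,0,0,0,0]]'
python3 -c "
from h import *
togo([.4185,.3605,.155])"
```

```text
time_s: 11.68
tcp_pos: [0.4195, 0.3618, 0.1654]
ee_rot: [[1.0, 0.003, -0.001], [0.003, -1.0, -0.001], [-0.001, 0.001, -1.0]]
wrist_force: [-0.0, 0.7, -1.2]
gripper_width: 0.313
time_s: 12.1
tcp_pos: [0.4199, 0.3622, 0.1589]
ee_rot: [[1.0, 0.003, 0.0], [0.003, -1.0, 0.0], [0.0, -0.0, -1.0]]
wrist_force: [-0.3, 1.0, -0.1]
gripper_width: 0.32
t 12.1 tcp [0.4199 0.3622 0.1589] F [-0.3  1.  -0.1] w 0.32 
 shift cm [-0.14  0.17  0.39] turn [-0.03 -0.03  0.19]
```

```bash
python3 -m jog '[[0,0,0.1,0,0,0],[0,0,0.1,0,0,0],[0,0,0.1,0,0,0],[0,0,0,0,0,0],[0,0,0,0,0,0]]'
python3 -c "
from h import *
togo([.4185,.3605,.155])
s=cap('scene','s10')
a=cv2.cvtColor(s['frame'],4)[160:280,210:310]; cv2.imwrite('pics/c13.png',cv2.resize(a,None,fx=5,fy=5,interpolation=2))"
```

```text
time_s: 12.52
tcp_pos: [0.4197, 0.362, 0.1555]
ee_rot: [[1.0, 0.003, -0.0], [0.003, -1.0, -0.0], [-0.0, 0.0, -1.0]]
wrist_force: [0.3, -0.5, -0.8]
gripper_width: 0.316
t 12.52 tcp [0.4197 0.362  0.1555] F [ 0.3 -0.5 -0.8] w 0.316 
 shift cm [-0.12  0.15  0.05] turn [0.   0.   0.18]
```

View pics/c13.png

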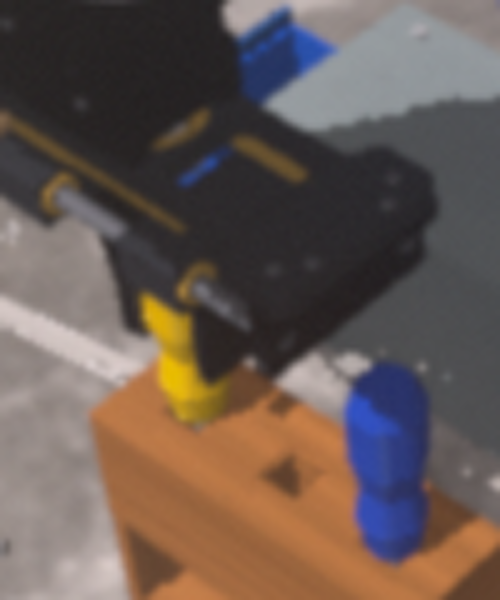

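```bash
python3 -m jog '[[-0.1,0.1,0.1,0,0,0],[0,0,0.1,0,0,0],[0,0,0,0,0,0],[0,0,0,0,0,0],[0,0,0,0,0,0]]'
python3 -c "
from h import *
togo([.4185,.3605,.155])"
```

```text
time_s: 12.98
tcp_pos: [0.4189, 0.3612, 0.1541]
ee_rot: [[1.0, 0.003, 0.001], [0.003, -1.0, 0.0], [0.001, -0.0, -1.0]]
wrist_force: [-1.5, -0.7, 3.5]
gripper_width: 0.315
t 12.98 tcp [0.4189 0.3612 0.1541] F [-1.5 -0.7  3.5] w 0.315 
 shift cm [-0.04  0.07 -0.09] turn [-0.03 -0.03  0.19]
```

Seated: the vertical force is now 3.5 N upward. Release and retreat straight up.

```bash
python3 -m jog '[[0,0,0,0,0,0],[0,0,0,0,0,0],[0,0,0,0,0,0],[0,0,0,0,0,0],[0,0,0,0,0,0]]' 8.0
python3 -m jog '[[0,0,0,0,0,0],[0,0,0,0,0,0],[0,0,0,0,0,0],[0,0,0,0,0,0],[0,0,0,0,0,0]]'
python3 -m jog '[[0,0,0,0,0,0],[0,0,-0.5,0,0,0],[0,0,-1,0,0,0],[0,0,-1.5,0,0,0],[0,0,-2,0,0,0]]'
python3 -m jog '[[0,0,-2.5,0,0,0],[0,0,-2.5,0,0,0],[0,0,-2,0,0,0],[0,0,-1,0,0,0],[0,0,0,0,0,0]]'
python3 -m jog '[[-1,-2,0,0,0,0],[-2,-3,0,0,0,0],[-2,-3,0,0,0,0],[-2,-3,0,0,0,0],[-1,-2,0,0,0,0]]'
python3 -m jog '[[0,0,0,0,0,0],[0,0,0,0,0,0],[0,0,0,0,0,0],[0,0,0,0,0,0],[0,0,0,0,0,0]]'
python3 -c "
from h import *
s=cap('scene','s11');t=cap('top','t11')
a=cv2.cvtColor(s['frame'],4)[140:300,200:380];b=cv2.cvtColor(t['frame'],4)[140:320,140:360]
cv2.imwrite('pics/c14.png',np.hstack([cv2.resize(a,(400,356),interpolation=2),cv2.resize(b,(400,356),interpolation=2)]))"
```

```text
time_s: 13.4
tcp_pos: [0.4187, 0.3609, 0.1532]
ee_rot: [[1.0, 0.003, -0.0], [0.003, -1.0, -0.0], [-0.0, 0.0, -1.0]]
wrist_force: [0.4, -0.3, 0.1]
gripper_width: 0.609
time_s: 13.82
tcp_pos: [0.4188, 0.361, 0.1535]
ee_rot: [[1.0, 0.003, 0.0], [0.003, -1.0, -0.0], [0.0, 0.0, -1.0]]
wrist_force: [-0.5, -0.8, -0.1]
gripper_width: 0.9
time_s: 14.23
tcp_pos: [0.4184, 0.3605, 0.2039]
ee_rot: [[1.0, 0.003, -0.001], [0.003, -1.0, -0.002], [-0.001, 0.002, -1.0]]
wrist_force: [0.2, -0.1, 0.2]
gripper_width: 0.922
time_s: 14.65
tcp_pos: [0.4196, 0.362, 0.287]
ee_rot: [[1.0, 0.003, 0.004], [0.003, -1.0, 0.005], [0.004, -0.005, -1.0]]
wrist_force: [-0.6, -0.1, 1.2]
gripper_width: 0.922
time_s: 15.07
tcp_pos: [0.336, 0.4923, 0.2818]
ee_rot: [[1.0, 0.005, -0.002], [0.005, -1.0, -0.002], [-0.002, 0.002, -1.0]]
wrist_force: [0.8, -1.1, -0.2]
gripper_width: 0.918
time_s: 15.48
tcp_pos: [0.3389, 0.4898, 0.2835]
ee_rot: [[1.0, 0.002, -0.0], [0.002, -1.0, -0.0], [-0.0, 0.0, -1.0]]
wrist_force: [0.7, -0.2, 1.3]
gripper_width: 0.917
```

View pics/c14.png

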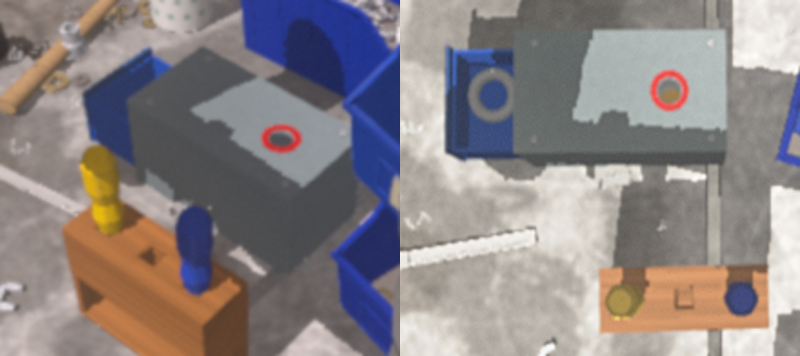

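The yellow screwdriver stands upright in the rack's left hole, with its handle on the block. The tray is out about 37 px in the top view, roughly 0.07 m, and the arm is clear.

```bash
python3 -c "
from h import *
s=load('s11');t=load('t11')
print(tri(s,(200+97*.45,140+153*.45),t,(140+619*.55-220,140+301*180/356)))
T=lambda x,y:(140+(x-400)*.55,140+y*180/356)
print(onz(t,*T(446,100),.08),onz(t,*T(514,100),.11))
from station import finish_job
print(finish_job())"
```

```text
(array([0.41998342, 0.36515284, 0.20301491]), np.float64(0.000371429862840877))
[0.60209988 0.54648048 0.08      ] [0.59623968 0.47346602 0.11      ]
the job is handed in; nothing more can be done
None
```

The job is done and handed in at about 15.6 s of the 62 s allowed. I gripped the yellow screwdriver in the larger rack and pushed its blade through the red-ringed hole until the tray sprang open. I then stood it back in the rack's left outer hole, the one it came from.

**Last checks**
- **Tray:** in the top view it is open about 73 mm, against 75 mm when fully open. It was still open after the blade came out.
- **Screwdriver:** its top measures (0.420, 0.365, 0.203) m, against (0.418, 0.360, 0.206) m before the job. That is about 5 mm across and 3 mm in height, so it may lean slightly, though it looked upright in both views.
- **Arm:** open, drawn back and touching nothing. The highest force shown at the end of any move was about 3.5 N.

**Disagreement:** the scene view put the blade tip 2 to 4 mm off the rack hole's centre just before I put it back. I shifted by 2 to 3 mm, and the blade went in without resistance.

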